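# Fetch the box from between the tube racks and stack it

### The job

The blue box is hemmed in between the two tube racks. Move both racks onto the side tray, then fetch the blue box and stack it on the yellow box with its feet down in the recesses of that lid; when it is stacked, put each rack back centred on the mat of its own colour, lengthwise along it. Keep racks and box upright, and leave the green box and the bottle alone.

Things in the scene. Friction and masses are not known exactly. Their poses are not given: they have to be found in the camera images.
- rack_purple: White tube rack, 116 (x) by 52 mm (y), 0.3 kg; origin: underside centre. Holds ten capped tubes (cap tops at 95 mm) that do not come out. A carrying bar runs along x above the centre line: 112 long, 14 thick in y, 125 to 145 mm above the origin, to be pinched across y. Caps and bar are purple.
- rack_orange: White tube rack, 116 (x) by 52 mm (y), 0.3 kg; origin: underside centre. Holds ten capped tubes (cap tops at 95 mm) that do not come out. A carrying bar runs along x above the centre line: 112 long, 14 thick in y, 125 to 145 mm above the origin, to be pinched across y. Caps and bar are orange.
- box_blue: Blue lidded box, 110 (x) by 64 (y) by 60 mm high, plain upright sides; origin: underside centre, at the foot tips. Four ball-ended feet, 11 wide, 5 high, at x +-42.5, y +-19 mm. 0.25 kg. Stands on the grey board (top 4 mm above the bench) between the racks, x along theirs, about 7 mm free at each long side: no room for fingers until the racks are gone.
- box_yellow: Yellow lidded box, 110 (x) by 64 (y) by 60 mm high, plain upright sides; origin: underside centre, at the foot tips. Its lid has four square recesses with dark floors, 15 wide, 5 deep, at x +-42.5, y +-19 mm, for the blue box's feet: seated, the blue origin is 55 mm above this one; fits either way round. 0.5 kg, loose on the bench.
- box_green: Green lidded box, 110 (x) by 64 (y) by 60 mm high, plain upright sides; origin: underside centre, at the foot tips. Same lid and feet as the other boxes; loose on the bench beside the yellow one; not to be used or moved.
- mat_purple: Purple mat, fixed, 140 (x) by 66 (y) by 3 mm thick; origin: underside centre, on a grey board 4 mm above the bench. Its rack covers most of it at the start and must return to its centre, lengthwise along x, either way round.
- mat_orange: Orange mat, fixed, 140 (x) by 66 (y) by 3 mm thick; origin: underside centre, on a grey board 4 mm above the bench. Its rack covers most of it at the start and must return to its centre, lengthwise along x, either way round.
- side_tray: Fixed shallow aluminium tray, 170 (its x) by 210 (its y), rim 14 high and 4 thick, floor 4 thick; origin at the centre of its underside on the bench, so its floor is at 4 mm. Empty at the start; both racks fit in it side by side, with their lengths along its x, at y = +-50 mm.
- bottle: Amber bottle with a black cap, 52 across and 110 high, standing loose beyond the work; origin at the centre of its underside. Not to be moved.
Mind the look-alikes: they are no part of the job. Of the things that look like the mat_orange, the largest one is meant.

How it is judged:
By the outcome, as a careful person would: the job done as asked, in the order asked, and still so for the second after the job is handed in, with the robot touching nothing.
It also fails if it takes over 128 s, if anything falls off the work surface, if the arm or the gripper's body presses on something with over 40 N, if the wrist force passes 120 N, or if a joint passes its speed limit or range.

### The arm

A 6-joint arm with a two-finger parallel gripper is mounted at the origin on the work surface. World frame = base frame: x ahead of the robot, y to its left, z up, the work surface at z = 0. Lengths are in m, angles in rad, forces in N, time in s.
With the tool pointing down it reaches from about 0.4 to 0.825 m from the base axis. Payload 7 kg.
Tool frame: the origin (TCP) lies midway between the tips of the shut fingers; the grasp point (between the pads) lies 19 mm behind it (grip_point_offset is the distance from the TCP to the grasp point, in m); z points along the fingers, y is the line along which they close (so a half turn about z gives the same grasp; the last joint's range is limited). The gripper opens to 88 mm and grips with 3 to 60 N. Pads are 19 mm wide; open, the fingers measure 130 mm over their backs; the gripper's body (78 mm by 193 mm) begins 47 mm behind the grasp point.
Start: joints at [1.389, 0.359, 0.012, 0, -1.224, -0.288], TCP at [0.306, 0.602, 0.227] pointing down, gripper open.
Joint ranges: [-3.07, 3.07], [-1.43, 2.12], [-1.02, 1.25], [-3.03, 1.67], [-3.05, -0], [-3.03, 3.03]. Speed limits (rad/s): [2.39, 2.39, 3.01, 3.14, 3.14, 3.14].

### API

Orientations are given as [roll, pitch, yaw] about the fixed x, y, z axes, in that order (R = Rz(yaw) Ry(pitch) Rx(roll)).
In Python, from station import get_state, grab_frame, camera_params, job_done, grip_point_offset gives the robot as it stands.
- The arm moves only by the shell command python3 -m creep 'ROWS' [FORCE]. ROWS is JSON, a list that holds one entry, the list of rows, each a list of 7 numbers: the finger opening in cm, from 0 to 8.76, then the shift along the tool's x, y, z in cm, then the turn, a rotation vector about the tool's x, y, z in rad. In form: [[[fingers, tx, ty, tz, wx, wy, wz], ...]]. A call has 1 to 20 rows; each row is the pose to reach, as a shift and turn from the pose commanded when the call began, along the tool's axes at that moment; what a row does not reach only later rows make up. A row lasts 1/8 s, in which the tool goes at most 62.5 mm and 10.7 degrees, less where a joint would pass 70% of its speed; a pose out of reach is approached as far as the arm can. A call with a gripper value outside its range is refused whole. The fingers move at their own pace and stop on an object; FORCE is the grip in N (left out, the last holds). Time passes only in rows, so rows that repeat a pose let the fingers close. It gives the time, the measured TCP pose, the force, the opening and the grip force at its end, in the units of the state.
- get_state(): the state, without advancing time (a new reading comes with each control period).
- grab_frame(name): name is "side" or "top" or "wrist"; returns the picture (420x560x3 uint8, blue, green, red); there is no depth.
- camera_params(name): a dict with "vertical_fov" (degrees; the focal length in pixels is half the picture's height over the tangent of half this angle, whatever the lens; pixels are square), "cx", "cy" (the principal point, pixels), "view" (4x4, takes a point from world to camera coordinates). Camera axes: x right, y down, z forward; pixel columns grow to the right and rows downward; lengths in m; the calibration is good to about 2 mm. The wrist camera is an equidistant fisheye: a pixel r from the principal point sees the ray r / f radians off the axis. A picture is of the moment at which its call begins: read the wrist's pose just before it. camera_params takes no time and is no camera call; for the wrist camera it gives the pose at the moment of the call.
- job_done(): hands the job in; it is judged then, once.
The state is a dict: "t": time; "q": joint angles; "qd": joint speeds; "joint_efforts": joint torques, N m; "eef_pos": TCP position; "ee_rot": TCP orientation; "force": force on the tool from outside, world axes, zero at the start; "moment": the same for the moment, N m; "width": finger opening in m; "gripper_force": force on a finger pad.
Only numpy, scipy, OpenCV 4.12 (cv2) and the standard library are available. Lean on these libraries where they do the work, as an engineer would, in place of code of your own. Each camera call takes 0.05 s, during which the arm holds its last target. There are 200 camera calls.

## Working session

There is one attempt and no reset: what is moved stays moved. The work goes in short steps, Python scripts to look and compute and a shell command to move; the robot and the scene stay as the last step left them, time stands still between calls to the robot, and variables do not carry over. Pictures are saved under pics/ and viewed, at most 14 in all, crops included, and the job is handed in when it is done.

```bash
ls; mkdir -p pics
python3 - <<'E'
from station import *
import cv2,json
s=get_state();print({k:s[k] for k in('t','eef_pos','ee_rot','width')},grip_point_offset)
for n in('side','top','wrist'):
    p=camera_params(n);print(n,p)
    im=grab_frame(n);cv2.imwrite(f'pics/{n}0.png',im)
E
```

```text
pics
{'t': 0.0, 'eef_pos': array([0.30536752, 0.60144364, 0.22563186]), 'ee_rot': array([ 3.13996209e+00, -1.20775302e-04, -4.69933577e-01]), 'width': 0.08755599969982804} 0.0188
side {'vertical_fov': 52.677001424424304, 'cx': 273.9969863396372, 'cy': 211.5325955498749, 'view': array([[-0.99789699, -0.06247057, -0.01729243,  0.56553939],
       [-0.01899729,  0.53692563, -0.84341565,  0.07011073],
       [ 0.06197341, -0.84131343, -0.53698324,  0.95758284],
       [ 0.        ,  0.        ,  0.        ,  1.        ]])}
top {'vertical_fov': 54.19738595611051, 'cx': 278.47768481959537, 'cy': 210.9047086952628, 'view': array([[ 0.02921166, -0.9995494 ,  0.00690521, -0.0634523 ],
       [-0.99237244, -0.02982824, -0.11961279,  0.56283001],
       [ 0.11976487, -0.00335845, -0.9927966 ,  0.9527824 ],
       [ 0.        ,  0.        ,  0.        ,  1.        ]])}
wrist {'vertical_fov': 65.70646984690485, 'cx': 280.0423255463379, 'cy': 209.0148349141458, 'view': array([[-0.45259283, -0.89171587,  0.00159134,  0.67428203],
       [-0.86127923,  0.43760551,  0.25826248, -0.03308349],
       [-0.23099314,  0.11551716, -0.96607347,  0.38913922],
       [ 0.        ,  0.        ,  0.        ,  1.        ]])}
```

View pics/top0.png

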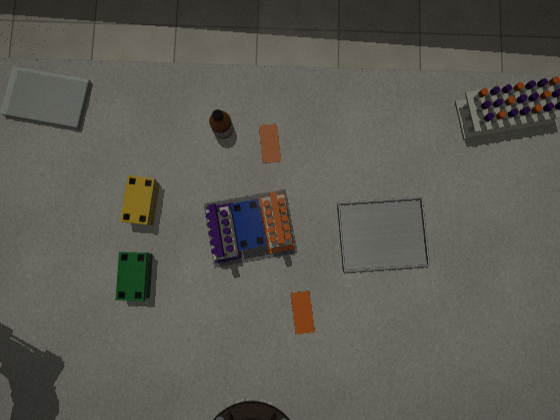

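View pics/side0.png

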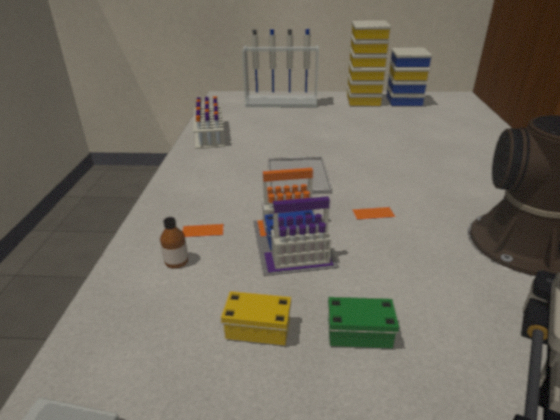

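Top view: blue box at (249,225) between the purple rack (222,233) and the orange rack (278,223). The side tray is at (382,236), yellow box at (139,200), green box at (134,276) and bottle at (221,124).

Candidates for each target:
- **mat_orange:** the orange sheets at (270,143) and (302,312), or the largest one, under the orange rack at about (277,223). I choose the last.
- **Tray:** the pale slab at (47,97), or the rimmed one at (382,236). I choose the rimmed one, which is the right size.
- **Racks:** the mixed-cap rack at (510,100), or the two beside the blue box. I choose those two.
- **Boxes:** the stacks at the back of the side view are decoys.

```bash
cat > h.py <<'E'
import numpy as np,cv2
from station import *
def ray(n,px,P=None):
    p=P or camera_params(n);f=210/np.tan(np.radians(p['vertical_fov']/2))
    px=np.atleast_2d(np.array(px,float));d=(px-[p['cx'],p['cy']])/f
    if n=='wrist':
        r=np.linalg.norm(d,axis=1,keepdims=True)+1e-12;v=np.hstack([d/r*np.sin(r),np.cos(r)])
    else: v=np.hstack([d,np.ones((len(d),1))])
    V=p['view'];R=V[:3,:3];return -R.T@V[:3,3],v@R
def plane(n,px,z,P=None):
    c,d=ray(n,px,P);return (c+d*((z-c[2])/d[:,2:]))[:,:2]
def proj(n,X,P=None):
    p=P or camera_params(n);f=210/np.tan(np.radians(p['vertical_fov']/2));V=p['view']
    c=np.atleast_2d(X)@V[:3,:3].T+V[:3,3]
    if n=='wrist':
        r=np.linalg.norm(c[:,:2],axis=1,keepdims=True);d=c[:,:2]/(r+1e-12)*np.arctan2(r,c[:,2:])
    else:d=c[:,:2]/c[:,2:]
    return d*f+[p['cx'],p['cy']]
def mask(im,h0,h1,s0=100,v0=40,v1=255):
    return cv2.inRange(cv2.cvtColor(im,cv2.COLOR_BGR2HSV),(h0,s0,v0),(h1,255,v1))
def blobs(m,amin=20,box=None):
    o=[]
    for c in cv2.findContours(m,cv2.RETR_EXTERNAL,cv2.CHAIN_APPROX_NONE)[0]:
        a=cv2.contourArea(c);M=cv2.moments(c)
        if a<amin: continue
        x,y=M['m10']/M['m00'],M['m01']/M['m00']
        if box is None or(box[0]<x<box[2] and box[1]<y<box[3]):o.append((a,(x,y),cv2.minAreaRect(c),c))
    return sorted(o,key=lambda b:-b[0])
E
python3 - <<'E'
from h import *
im=cv2.imread('pics/top0.png')
a=cv2.resize(im[180:275,195:305],None,fx=6,fy=6,interpolation=cv2.INTER_CUBIC);cv2.imwrite('pics/c1.png',np.clip(a*1.6,0,255).astype('uint8'))
for n,h in(('top',None),('side',None)):
    im=cv2.imread(f'pics/{n}0.png')
    for c,h0,h1 in(('or',4,15),('pu',125,160),('bl',105,124),('ye',18,32),('gr',50,80)):
        for b in blobs(mask(im,h0,h1),40)[:6]:print(n,c,b[0],np.round(b[1],1),np.round(cv2.boxPoints(b[2]),1).tolist())
im=cv2.imread('pics/top0.png');g=cv2.cvtColor(im,cv2.COLOR_BGR2GRAY)
# tray & recesses
roi=g[185:285,325:440];m=(roi<70).astype('uint8')*255
pts=np.argwhere(m)[:,::-1]+[325,185];r=cv2.minAreaRect(pts.astype('float32'));print('tray',r,plane('top',cv2.boxPoints(r),.014))
for nm,h0,h1,z,b in(('ye',18,32,.055,0),('gr',50,80,.055,0),):
    B=blobs(mask(im,h0,h1),200)[0];hull=np.zeros(g.shape,'uint8');cv2.fillConvexPoly(hull,cv2.convexHull(B[3]),255)
    v=im.max(2);dm=((v<60)&(hull>0)).astype('uint8')*255
    for q in blobs(dm,8):print(nm,q[0],q[1],plane('top',q[1],z))
E
```

```text
top or 1378.0 [276.1 224.2] [[257.1000061035156, 193.60000610351562], [283.79998779296875, 188.89999389648438], [294.29998779296875, 248.8000030517578], [267.6000061035156, 253.5]]
top or 744.5 [302.1 312. ] [[289.70001220703125, 292.70001220703125], [308.8999938964844, 290.1000061035156], [314.5, 331.29998779296875], [295.29998779296875, 333.8999938964844]]
top or 633.0 [269.4 143.2] [[258.20001220703125, 125.5], [276.3999938964844, 123.5], [280.5, 160.8000030517578], [262.29998779296875, 162.89999389648438]]
top or 119.0 [219.4 120.9] [[207.1999969482422, 117.69999694824219], [225.89999389648438, 109.19999694824219], [231.89999389648438, 122.30000305175781], [213.10000610351562, 130.89999389648438]]
top or 43.0 [501.6 113.9] [[495.0, 116.0], [502.5, 108.5], [507.5, 113.5], [500.0, 121.0]]
top or 40.5 [537.7 107.7] [[531.5999755859375, 107.30000305175781], [539.0999755859375, 102.80000305175781], [542.7999877929688, 108.9000015258789], [535.2999877929688, 113.4000015258789]]
top pu 408.0 [214.1 230.9] [[203.8000030517578, 205.3000030517578], [214.5, 203.60000610351562], [222.8999938
[... 4597 characters left out ...]
]
 [ 0.4404622  -0.41227004]
 [ 0.41893258 -0.20369011]]
ye 210.5 (153.27553444180523, 203.67775138558986) [[0.57019903 0.24828597]]
ye 26.5 (126.05031446540879, 216.45911949685532) [[0.53809679 0.30992977]]
ye 25.5 (142.3267973856209, 218.45751633986924) [[0.53453689 0.27157329]]
ye 22.5 (147.58518518518517, 182.7259259259259) [[0.61978021 0.26500675]]
ye 21.5 (131.7984496124031, 180.82945736434107) [[0.62319518 0.30259562]]
gr 46.5 (137.7921146953405, 294.78494623655916) [[0.35876599 0.26984523]]
gr 42.5 (140.2549019607843, 257.42745098039217) [[0.44383927 0.27011942]]
gr 42.0 (121.0, 294.5) [[0.35830724 0.30824993]]
gr 41.5 (123.96787148594376, 256.4618473895582) [[0.44495658 0.30789023]]
```

View pics/c1.png

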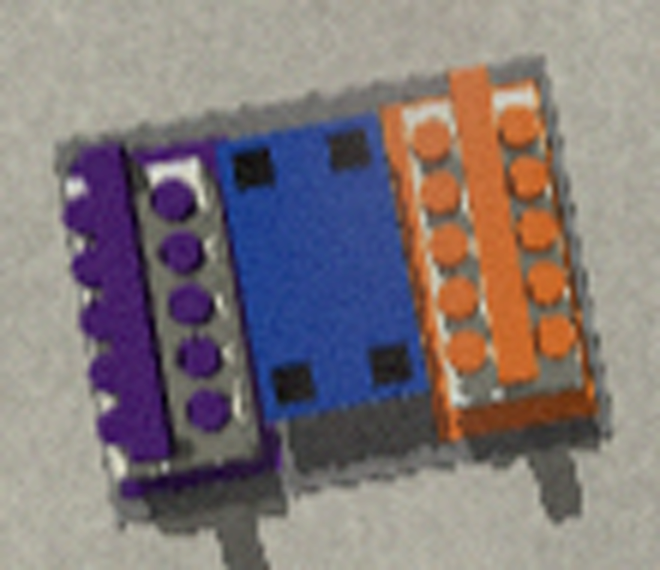

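The crop shows the chosen objects. Purple bar runs along its right edge (126,145)–(170,462), and the orange bar has corners (450,68), (488,66), (538,380), (500,383). The blue recesses are at (252,168), (350,150), (391,363) and (293,383). The orange mat is under the orange-capped rack, so that choice is confirmed.

```bash
cat >> h.py <<'E'
def go(x,y,z,yaw,note=''):
    from scipy.spatial.transform import Rotation as R
    s=get_state();p=np.array(s['eef_pos']);Rc=R.from_euler('xyz',s['ee_rot'])
    t=Rc.inv().apply(np.array([x,y,z])-p)*100
    yaw=s['ee_rot'][2]+(yaw-s['ee_rot'][2]+np.pi/2)%np.pi-np.pi/2
    w=(Rc.inv()*R.from_euler('xyz',[np.pi,0,yaw])).as_rotvec()
    print(note,'shift cm',np.round(t,2),'turn',np.round(w,3),'rows',np.ceil(max(np.linalg.norm(t)/6.25,np.linalg.norm(w)/.186)))
E
python3 - <<'E'
from h import *
C=lambda P:np.array(P)/6+[194.6,179.6]
o=plane('top',C([[450,68],[488,66],[538,380],[500,383]]),.152);print('obar',o.mean(0),np.arctan2(*(o[0]+o[1]-o[2]-o[3])[::-1]))
p=plane('top',C([[105,146],[149,462]]),.152);print('pbar',p.mean(0),np.arctan2(*(p[0]-p[1])[::-1]))
b=plane('top',C([(252,168),(350,150),(391,363),(293,383)]),.059);print('blue',b.mean(0),np.arctan2(*(b[0]+b[1]-b[2]-b[3])[::-1]))
# side check of bars: project
for nm,c,ya in(('o',o.mean(0),.13),('p',p.mean(0),.13)):print(nm,proj('side',[*c,.142]),'bar centre in side')
W=camera_params('wrist')['view'];print('wristcam',-W[:3,:3].T@W[:3,3])
x,y=o.mean(0);go(x-.02,y+.065,.26,.13,'look')
E
```

```text
obar [ 0.53764986 -0.04339008] 0.18649834871659557
pbar [0.50574046 0.08421044] 0.18509612502977063
blue [0.52893799 0.02312431] 0.2263298615633511
o [[287.05282424 174.44349365]] bar centre in side
p [[300.77669079 204.45437918]] bar centre in side
wristcam [0.36658831 0.57082483 0.3835301 ]
look shift cm [45.18 42.1  -3.36] turn [ 0.001  0.    -0.6  ] rows 10.0
```

```bash
python3 -m creep '[[[8.7,5,5,-1,0,0,-0.06],[8.7,9,8.4,-2,0,0,-0.15],[8.7,13.5,12.6,-3,0,0,-0.25],[8.7,18,16.8,-3.4,0,0,-0.35],[8.7,22.5,21,-3.4,0,0,-0.45],[8.7,27,25.2,-3.4,0,0,-0.55],[8.7,31.5,29.4,-3.4,0,0,-0.64],[8.7,36,33.6,-3.4,0,0,-0.64],[8.7,40.5,37.8,-3.4,0,0,-0.64],[8.7,45.2,42.1,-3.4,0,0,-0.64],[8.7,45.2,42.1,-3.4,0,0,-0.64],[8.7,45.2,42.1,-3.4,0,0,-0.64],[8.7,45.2,42.1,-3.4,0,0,-0.64],[8.7,45.2,42.1,-3.4,0,0,-0.64]]]' 30
python3 - <<'E'
from h import *;import pickle
P=camera_params('wrist');im=grab_frame('wrist');pickle.dump(P,open('w1.pkl','wb'));cv2.imwrite('pics/w1.png',im)
s=get_state();print(s['eef_pos'],s['ee_rot'])
E
```

```text
t: 1.9
eef_pos: [0.5178, 0.023, 0.2607]
ee_rot: [-3.141, -0.0, 0.172]
force: [-0.6, 0.9, 0.3]
width: 0.0868
gripper_force: 0.0
[0.51786203 0.02293626 0.26067293] [-3.14150083e+00 -2.29318903e-04  1.72190823e-01]
```

View pics/w1.png

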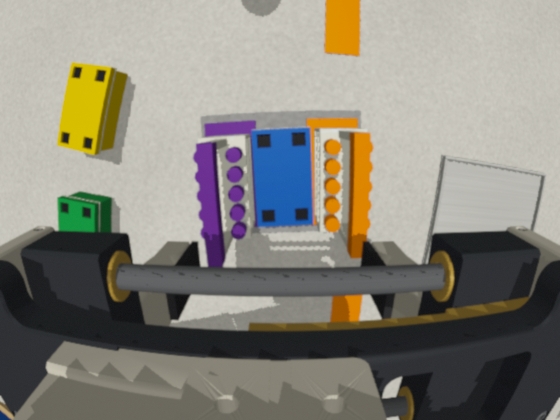

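Wrist view: blue lid recesses at about (264,140), (299,139), (304,213) and (268,216). Purple bar is at x≈205 and orange bar at x≈360, with their far mat edges at y≈125. Yellow recesses are near (76,72), (101,74), (65,137) and (88,142).

```bash
cat >> h.py <<'E'
def recesses(n,im,box,z,P=None,vmax=60,amin=12,show=0):
    x0,y0,x1,y1=[int(v) for v in box];m=np.zeros(im.shape[:2],'uint8')
    m[y0:y1,x0:x1]=(im.max(2)[y0:y1,x0:x1]<vmax)*255
    B=[b for b in blobs(m,amin) if max(b[2][1])<2*min(b[2][1])+1]
    q=np.array([b[1] for b in B])
    if len(q)!=4: print('n',len(q),np.round(q,1).tolist(),[b[0] for b in B]);return
    X=plane(n,q,z,P);c=X.mean(0);d=X-c;i=np.argmax(d@[1,.0]);
    X=X[np.argsort(-d[:,0])];v=X[0]+X[1]-X[2]-X[3];print(n,'c',c.round(4),'yaw',np.arctan2(v[1],v[0]).round(4),'L',np.linalg.norm(v)/2, 'W',np.linalg.norm(X[0]-X[1]),np.linalg.norm(X[2]-X[3]));return c
E
python3 - <<'E'
from h import *;import pickle
P=pickle.load(open('w1.pkl','rb'));im=cv2.imread('pics/w1.png');T=cv2.imread('pics/top0.png')
recesses('wrist',im,(250,125,312,226),.059,P)
recesses('wrist',im,(58,64,112,152),.055,P)
recesses('top',T,(231,200,262,248),.059)
recesses('top',T,(121,177,155,224),.055)
recesses('top',T,(115,250,146,301),.055)
# bars in wrist
h=cv2.cvtColor(im,cv2.COLOR_BGR2HSV)
for nm,h0,h1,x0,x1 in(('o',4,20,343,380),('p',125,160,185,225)):
    m=mask(im,h0,h1);
    for r in(140,160,180,200,220,240):
        q=np.where(m[r,x0:x1])[0]+x0;print(nm,r,q.min(),q.max(),[int(h[r,c,2]) for c in range(q.min(),q.max()+1,2)])
for c in((.5376,-.0434),(.5057,.0842)):
    for L in(-.056,.056):
        u=np.array([np.cos(.186),np.sin(.186)]);e=np.array(c)+L*u;n=np.array([-u[1],u[0]])*.007
        print('pred bar end L/R', proj('wrist',[[*(e+n),.152],[*(e-n),.152],[*(e+n),.132],[*(e-n),.132]],P).round(1).tolist())
E
```

```text
wrist c [0.5271 0.0222] yaw 0.2263 L 0.08596017460533134 W 0.03841127645260906 0.03870634014509145
wrist c [0.5776 0.2868] yaw -0.0919 L 0.08603772145984294 W 0.038104660188793264 0.038093319519972704
top c [0.5288 0.0237] yaw 0.215 L 0.08499986603544923 W 0.037675541293706476 0.0365338963224503
top c [0.5789 0.2873] yaw -0.0814 L 0.08545397506926075 W 0.03774368140971847 0.038521330476790044
top c [0.4015 0.289 ] yaw -0.0005 L 0.0858613200819194 W 0.03778732330219044 0.038407443163886376
o 140 350 370 [122, 116, 182, 222, 222, 222, 222, 222, 222, 222, 214]
o 160 350 369 [124, 122, 188, 221, 222, 222, 222, 222, 222, 221]
o 180 350 369 [122, 121, 209, 221, 222, 221, 221, 221, 221, 221]
o 200 349 369 [127, 119, 186, 220, 221, 221, 221, 220, 220, 220, 205]
o 220 349 369 [121, 127, 205, 221, 221, 221, 221, 221, 221, 220, 208]
o 240 347 366 [111, 111, 128, 157, 158, 158, 158, 156, 143, 139]Traceback (most recent call last):
  File "<stdin>", line 13, in <module>
    return umr_minimum(a, axis, None, out, keepdims, initial, where)
ValueError: zero-size array to reduction operation minimum which has no identity
```

Run:
```python
from h import *;import pickle
P=pickle.load(open('w1.pkl','rb'));im=cv2.imread('pics/w1.png').astype(int)
h=cv2.cvtColor(im.astype('uint8'),cv2.COLOR_BGR2HSV)
def fit(nm,px):
    X=plane('wrist',px,.152,P);d=np.polyfit(X[:,0],X[:,1],1);print(nm,'yaw',np.arctan(d[0]),'y@.53',np.polyval(d,.53),'res',np.abs(np.polyval(d,X[:,0])-X[:,1]).max(),X[0],X[-1])
px=[]
for r in range(138,226,3):
    v=h[r,350:362,2].astype(float);i=np.where(v>165)[0][0];px.append((350+i-1+(165-v[i-1])/(v[i]-v[i-1]),r))
fit('o',px)
for r in(150,180,210,230):print(r,[tuple(int(x) for x in h[r,c]) for c in range(190,226,3)])
for c in((.5376,-.0434),(.5057,.0842)):
    for L in(-.056,.056):
        u=np.array([np.cos(.2),np.sin(.2)]);e=np.array(c)+L*u;n=np.array([-u[1],u[0]])*.007
        print('pred', proj('wrist',[[*(e+n),.152],[*(e-n),.152],[*(e+n),.132],[*(e-n),.132]],P).round(1).tolist())
for c0 in(353,207):print([ (r,int(h[r,c0+6,2]),int(h[r,c0+6,0])) for r in range(126,142)])
```

```text
o yaw 0.19701742530289842 y@.53 -0.03739080719004964 res 0.00011141034109537346 [ 0.58555969 -0.0263131 ] [ 0.51172355 -0.04101166]
150 [(27, 15, 193), (23, 15, 200), (138, 73, 160), (138, 167, 148), (138, 172, 147), (139, 167, 148), (138, 165, 148), (138, 167, 139), (137, 174, 66), (25, 20, 167), (30, 22, 152), (28, 22, 152)]
180 [(27, 13, 196), (22, 14, 195), (138, 79, 154), (138, 172, 145), (138, 172, 145), (138, 171, 146), (139, 172, 145), (139, 171, 145), (138, 177, 111), (140, 83, 80), (28, 18, 209), (30, 21, 159)]
210 [(25, 14, 202), (27, 14, 201), (27, 14, 200), (153, 14, 170), (139, 171, 145), (138, 175, 144), (139, 175, 144), (139, 177, 144), (139, 177, 144), (138, 182, 91), (150, 20, 103), (26, 18, 208)]
230 [(25, 15, 203), (25, 15, 200), (23, 15, 201), (20, 12, 196), (138, 152, 146), (138, 175, 143), (138, 175, 144), (138, 175, 143), (139, 177, 143), (139, 174, 139), (138, 177, 69), (28, 20, 169)]
pred [[350.8, 257.6], [365.6, 256.9], [346.6, 249.4], [360.6, 248.8]]
pred [[353.9, 131.3], [370.1, 131.5], [348.9, 130.7], [364.1, 130.9]]
pred [[206.8, 267.0], [221.7, 267.0], [211.0, 258.4], [225.1, 258.3]]
pred [[195.7, 143.0], [212.0, 142.1], [201.3, 141.7], [216.6, 140.8]]
[(126, 156, 17), (127, 158, 17), (128, 175, 25), (129, 206, 28), (130, 212, 26), (131, 201, 21), (132, 196, 14), (133, 212, 17), (134, 221, 18), (135, 222, 18), (136, 222, 18), (137, 222, 18), (138, 222, 19), (139, 222, 18), (140, 222, 18), (141, 222, 18)]
[(126, 151, 138), (127, 151, 138), (128, 151, 138), (129, 151, 138), (130, 151, 138), (131, 151, 138), (132, 150, 138), (133, 150, 138), (134, 150, 138), (135, 148, 137), (136, 154, 161), (137, 187, 25), (138, 206, 28), (139, 196, 28), (140, 162, 28), (141, 131, 11)]
```

Run:
```python
from h import *
go(.5365,-.0433,.20,.197);go(.5365,-.0433,.123,.197)
```

```text
shift cm [0.7  6.85 6.07] turn [-0.    -0.    -0.025] rows 2.0
 shift cm [ 0.7   6.85 13.77] turn [-0.    -0.    -0.025] rows 3.0
```

```bash
python3 -m creep '[[[8.7,0.7,4,0,0,0,-0.025],[8.7,0.7,6.85,3,0,0,-0.025],[8.7,0.7,6.85,6,0,0,-0.025],[8.7,0.7,6.85,9,0,0,-0.025],[8.7,0.7,6.85,12,0,0,-0.025],[8.7,0.7,6.85,13.8,0,0,-0.025],[8.7,0.7,6.85,13.8,0,0,-0.025],[4,0.7,6.85,13.8,0,0,-0.025],[2.5,0.7,6.85,13.8,0,0,-0.025],[1.8,0.7,6.85,13.8,0,0,-0.025],[0.8,0.7,6.85,13.8,0,0,-0.025],[0.8,0.7,6.85,13.8,0,0,-0.025],[0.8,0.7,6.85,13.8,0,0,-0.025],[0.8,0.7,6.85,13.8,0,0,-0.025],[0.8,0.7,6.85,13.8,0,0,-0.025]]]' 30
python3 - <<'E'
from h import *
s=get_state();print(s['eef_pos'],s['ee_rot'],s['width'],s['gripper_force'])
c=np.array([.5146,-.3017]);a=.095
t=c+np.array([-np.sin(a),np.cos(a)])*-.05
z=s['eef_pos'][2];x,y=s['eef_pos'][:2]
go(x,y,z+.08,.197);go(*t,z+.08,a);go(*t,z-.003,a)
print('tray tgt',t)
E
```

```text
t: 3.82
eef_pos: [0.5365, -0.0445, 0.1225]
ee_rot: [-3.142, 0.0, 0.195]
force: [0.0, -0.2, 0.4]
width: 0.0135
gripper_force: 30.0
[ 0.53649261 -0.04451424  0.12250884] [-3.14158615e+00  1.41919527e-04  1.95113035e-01] 0.01347418270696295 29.99984085559845
 shift cm [-0. -0. -8.] turn [-0.     0.    -0.002] rows 2.0
 shift cm [-7.63 29.78 -8.  ] turn [0.  0.  0.1] rows 6.0
 shift cm [-7.63 29.78  0.3 ] turn [0.  0.  0.1] rows 5.0
tray tgt [ 0.51934286 -0.35147454]
```

```bash
python3 -m creep '[[[0.8,0,0,-1,0,0,0],[0.8,0,0,-4,0,0,0],[0.8,0,0,-8,0,0,0],[0.8,-1,3,-8,0,0,0],[0.8,-2,8,-8,0,0,0.03],[0.8,-3.5,13,-8,0,0,0.06],[0.8,-5,18,-8,0,0,0.1],[0.8,-6,23,-8,0,0,0.1],[0.8,-7.2,27.5,-8,0,0,0.1],[0.8,-7.6,29.8,-8,0,0,0.1],[0.8,-7.6,29.8,-8,0,0,0.1],[0.8,-7.6,29.8,-8,0,0,0.1],[0.8,-7.6,29.8,-5,0,0,0.1],[0.8,-7.6,29.8,-2,0,0,0.1],[0.8,-7.6,29.8,-0.6,0,0,0.1],[0.8,-7.6,29.8,-0.1,0,0,0.1],[0.8,-7.6,29.8,-0.1,0,0,0.1]]]'
python3 - <<'E'
from h import *
s=get_state();print(s['eef_pos'],s['ee_rot'],s['force'])
im=grab_frame('top');cv2.imwrite('pics/t2.png',im)
E
```

```text
t: 5.95
eef_pos: [0.5203, -0.3515, 0.1243]
ee_rot: [3.141, -0.001, 0.096]
force: [0.4, 0.8, -1.8]
width: 0.0136
gripper_force: 30.0
[ 0.52028575 -0.3515236   0.12425257] [ 3.14106852e+00 -6.07521530e-04  9.57858882e-02] [ 0.38333227  0.78597707 -1.8147108 ]
```

View pics/t2.png

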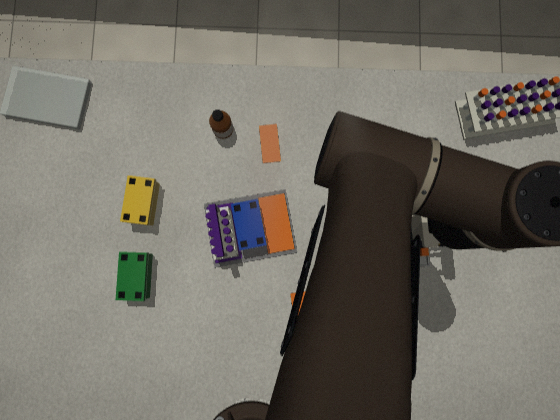

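Top view: the orange rack is held over the tray, with the arm hiding it. Blue box and purple rack look undisturbed, and the orange mat is clear at (278,223). Next, lower the last 5 mm and release.

```bash
python3 -m creep '[[[0.8,0,0,0.3,0,0,0],[0.8,0,0,0.48,0,0,0],[0.8,0,0,0.5,0,0,0],[2,0,0,0.5,0,0,0],[4,0,0,0.5,0,0,0],[5,0,0,0.5,0,0,0],[5,0,0,0.5,0,0,0],[5,0,0,-2,0,0,0],[5,0,0,-6,0,0,0],[5,0,0,-10,0,0,0],[8.7,0,0,-12,0,0,0],[8.7,0,0,-12,0,0,0]]]'
python3 - <<'E'
from h import *
im=cv2.imread('pics/t2.png')
B=blobs(mask(im,4,16),300,(255,180,300,260))[0];q=cv2.boxPoints(B[2]);X=plane('top',q,.007);print('matO top',X.mean(0),X, B[2][2])
go(.5057,.0842,.24,.195);go(.5057,.0842,.1225,.195)
E
```

```text
t: 7.5
eef_pos: [0.5206, -0.3519, 0.2455]
ee_rot: [3.14, -0.003, 0.095]
force: [-0.0, -0.5, -0.5]
width: 0.065
gripper_force: 0.0
matO top [ 0.53816147 -0.04118598] [[ 0.59992744  0.00631048]
 [ 0.61410452 -0.0594497 ]
 [ 0.47615379 -0.08818033]
 [ 0.46246012 -0.02342436]] 79.69515228271484
 shift cm [  2.67 -43.56   0.49] turn [ 0.002 -0.003 -0.1  ] rows 7.0
 shift cm [  2.63 -43.58  12.24] turn [ 0.002 -0.003 -0.1  ] rows 8.0
```

```bash
python3 -m creep '[[[8.7,0.4,-5,0,0,0,0],[8.7,0.7,-11,0,0,0,0],[8.7,1,-17,0,0,0,-0.03],[8.7,1.4,-23,0,0,0,-0.06],[8.7,1.8,-29,0,0,0,-0.1],[8.7,2.2,-35,0,0,0,-0.1],[8.7,2.5,-41,0,0,0,-0.1],[8.7,2.65,-43.6,0,0,0,-0.1],[8.7,2.65,-43.6,0,0.002,-0.003,-0.1],[8.7,2.65,-43.6,0,0.002,-0.003,-0.1]]]'
python3 - <<'E'
from h import *;import pickle
P=camera_params('wrist');im=grab_frame('wrist');pickle.dump(P,open('w2.pkl','wb'));cv2.imwrite('pics/w2.png',im)
go(.5057,.0842,.1225,.195)
for c in((.5057,.0842),):
    for L in(-.056,.056):
        u=np.array([np.cos(.195),np.sin(.195)]);e=np.array(c)+L*u;n=np.array([-u[1],u[0]])*.007
        print('pred', proj('wrist',[[*(e+n),.152],[*(e-n),.152]],P).round(1).tolist())
h=cv2.cvtColor(im,cv2.COLOR_BGR2HSV)
m=mask(im,125,160);
for b in blobs(m,100):print(b[0],b[1],cv2.boundingRect(b[3]))
for r in range(90,230,20):print(r,[(c,int(h[r,c,2])) for c in np.where(m[r])[0][::3]])
E
```

```text
t: 8.75
eef_pos: [0.5043, 0.0846, 0.2427]
ee_rot: [-3.14, 0.004, 0.195]
force: [0.7, -0.4, -0.0]
width: 0.0867
gripper_force: 0.0
 shift cm [ 0.17  0.05 12.05] turn [-0.002  0.004 -0.   ] rows 2.0
pred [[273.4, 273.4], [289.9, 273.4]]
pred [[272.7, 138.5], [291.2, 138.5]]
4241.0 (281.4272184233278, 199.0374518588383) (255, 139, 53, 129)
638.0 (280.6371473354232, 124.26933124346917) (254, 118, 54, 15)
90 []
110 []
130 [(np.int64(254), 148), (np.int64(257), 153), (np.int64(260), 154), (np.int64(263), 153), (np.int64(266), 151), (np.int64(269), 151), (np.int64(272), 151), (np.int64(275), 152), (np.int64(278), 151), (np.int64(281), 151), (np.int64(284), 150), (np.int64(287), 150), (np.int64(290), 152), (np.int64(293), 150), (np.int64(296), 151), (np.int64(299), 151), (np.int64(302), 151), (np.int64(305), 152)]
150 [(np.int64(255), 147), (np.int64(258), 152), (np.int64(261), 152), (np.int64(264), 153), (np.int64(267), 152), (np.int64(270), 135), (np.int64(273), 148), (np.int64(276), 150), (np.int64(279), 150), (np.int64(282), 150), (np.int64(285), 150), (np.int64(288), 150), (np.int64(291
[... 465 characters left out ...]
05), 142)]
190 [(np.int64(259), 133), (np.int64(262), 147), (np.int64(265), 149), (np.int64(268), 139), (np.int64(271), 96), (np.int64(274), 146), (np.int64(277), 146), (np.int64(280), 146), (np.int64(283), 146), (np.int64(286), 146), (np.int64(289), 143), (np.int64(292), 92), (np.int64(295), 144), (np.int64(298), 147), (np.int64(301), 148), (np.int64(304), 136)]
210 [(np.int64(260), 126), (np.int64(263), 145), (np.int64(266), 145), (np.int64(269), 122), (np.int64(272), 100), (np.int64(275), 146), (np.int64(278), 146), (np.int64(281), 147), (np.int64(284), 146), (np.int64(287), 147), (np.int64(290), 133), (np.int64(293), 104), (np.int64(296), 145), (np.int64(299), 148), (np.int64(302), 143)]
```

View pics/w2.png

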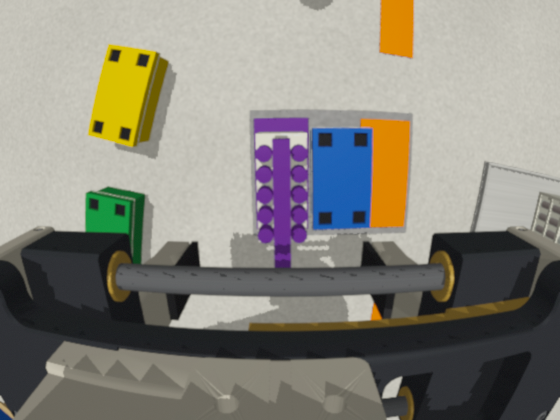

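Wrist view: purple bar is at columns 273–291 as predicted. Blue recesses at (324,140), (360,139), (362,217) and (325,218), orange mat to the right at (390,175). Grip the purple rack.

```bash
python3 -m creep '[[[8.7,0.15,0.05,4,0,0.004,0],[8.7,0.15,0.05,8,0,0.004,0],[8.7,0.15,0.05,11,0,0.004,0],[8.7,0.15,0.05,12,0,0.004,0],[8.7,0.15,0.05,12,0,0.004,0],[4,0.15,0.05,12,0,0.004,0],[2.5,0.15,0.05,12,0,0.004,0],[1.8,0.15,0.05,12,0,0.004,0],[0.8,0.15,0.05,12,0,0.004,0],[0.8,0.15,0.05,12,0,0.004,0],[0.8,0.15,0.05,12,0,0.004,0],[0.8,0.15,0.05,12,0,0.004,0],[0.8,0.15,0.05,12,0,0.004,0]]]' 30
python3 - <<'E'
from h import *
s=get_state();print(s['eef_pos'],s['ee_rot'],s['width'],s['gripper_force'])
c=np.array([.5146,-.3017]);a=.095
t=c+np.array([-np.sin(a),np.cos(a)])*.05
z=s['eef_pos'][2];x,y=s['eef_pos'][:2]
go(x,y,z+.10,.195);go(*t,z+.10,a);go(*t,z-.003,a)
print('tray tgt',t)
E
```

```text
t: 10.42
eef_pos: [0.5058, 0.0849, 0.1235]
ee_rot: [-3.14, -0.001, 0.195]
force: [-0.2, 0.6, -2.5]
width: 0.0136
gripper_force: 29.9
[0.5058054  0.08486482 0.12348384] [-3.13958345e+00 -8.48012574e-04  1.95174722e-01] 0.013591689222535836 29.944906532764435
 shift cm [  0.01  -0.02 -10.  ] turn [-0.002 -0.001  0.   ] rows 2.0
 shift cm [ -6.13  33.1  -10.07] turn [-0.002 -0.001  0.1  ] rows 6.0
 shift cm [-6.13 33.12  0.23] turn [-0.002 -0.001  0.1  ] rows 6.0
tray tgt [ 0.50985714 -0.25192546]
```

```bash
python3 -m creep '[[[0.8,0,0,-1,0,0,0],[0.8,0,0,-4,0,0,0],[0.8,0,0,-8,0,0,0],[0.8,0,0.5,-10,0,0,0],[0.8,-0.6,4,-10,0,0,0],[0.8,-1.6,9.5,-10,0,0,0.03],[0.8,-2.7,15,-10,0,0,0.06],[0.8,-3.8,20.5,-10,0,0,0.1],[0.8,-4.8,26,-10,0,0,0.1],[0.8,-5.8,31,-10,0,0,0.1],[0.8,-6.15,33.1,-10,0,0,0.1],[0.8,-6.15,33.1,-10,0,0,0.1],[0.8,-6.15,33.1,-8,0,0,0.1],[0.8,-6.15,33.1,-4,0,0,0.1],[0.8,-6.15,33.1,-1.5,0,0,0.1],[0.8,-6.15,33.1,-0.5,0,0,0.1],[0.8,-6.15,33.1,-0.2,0,0,0.1],[0.8,-6.15,33.1,-0.2,0,0,0.1]]]'
python3 - <<'E'
from h import *
s=get_state();print(s['eef_pos'],s['ee_rot'],s['force'])
go(.50986,-.2519,.1205,.095)
E
```

```text
t: 12.68
eef_pos: [0.5104, -0.2516, 0.1257]
ee_rot: [-3.14, -0.002, 0.096]
force: [-0.6, -0.3, -1.2]
width: 0.0139
gripper_force: 30.0
[ 0.51039909 -0.25160736  0.12571342] [-3.13982351e+00 -2.12387863e-03  9.56228836e-02] [-0.5555103  -0.25249898 -1.17022007]
 shift cm [-0.06  0.02  0.52] turn [-0.002 -0.002  0.001] rows 1.0
```

```bash
python3 -m creep '[[[0.8,0,0,0.3,0,0,0],[0.8,0,0,0.5,0,0,0],[0.8,0,0,0.55,0,0,0],[2,0,0,0.55,0,0,0],[4,0,0,0.55,0,0,0],[5,0,0,0.55,0,0,0],[5,0,0,0.5,0,0,0],[5,0,0,-2,0,0,0],[5,0,0,-6,0,0,0],[5,0,0,-10,0,0,0],[8.7,0,-2,-12,0,0,0],[8.7,0,-8,-13,0,0,-0.05],[8.7,0,-14,-13,0,0,-0.1],[8.7,0,-20,-13,0,0,-0.12],[8.7,0,-24,-13,0,0,-0.12],[8.7,0,-27.3,-13,0,0,-0.12],[8.7,0,-27.3,-13,0,0,-0.12],[8.7,0,-27.3,-13,0,0,-0.12],[8.7,0,-27.3,-13,0,0,-0.12]]]'
python3 - <<'E'
from h import *;import pickle
P=camera_params('wrist');im=grab_frame('wrist');pickle.dump(P,open('w3.pkl','wb'));cv2.imwrite('pics/w3.png',im)
cv2.imwrite('pics/t3.png',grab_frame('top'))
s=get_state();print(s['eef_pos'],s['ee_rot'])
E
```

```text
t: 15.05
eef_pos: [0.4837, 0.019, 0.2553]
ee_rot: [-3.14, -0.001, 0.214]
force: [-1.3, 0.4, 0.1]
width: 0.0871
gripper_force: 0.0
[0.48373962 0.01899892 0.25531373] [-3.13954245e+00 -9.54069072e-04  2.13904245e-01]
```

View pics/w3.png

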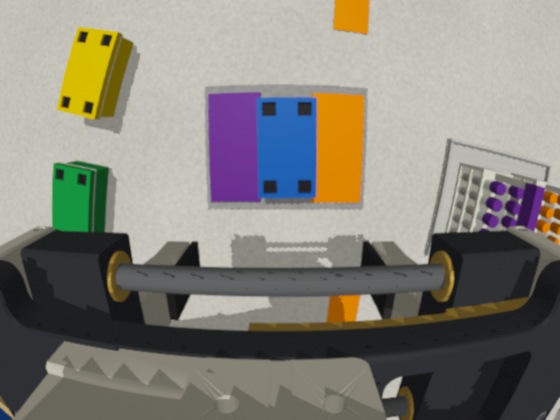

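View pics/t3.png

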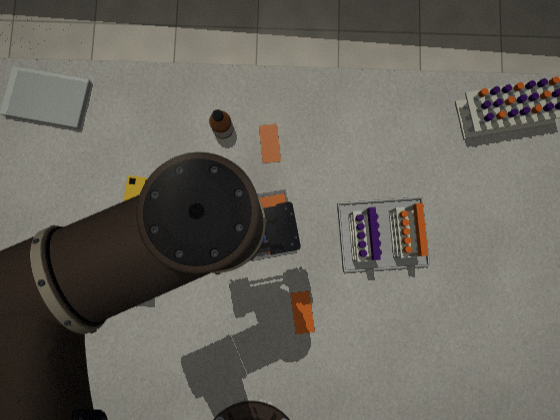

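Wrist view: both mats are clear, purple at (232,148) and orange at (339,148). Blue recesses at (269,109), (305,108), (305,187) and (270,187); yellow at top left. Top view: both racks stand upright inside the tray, purple at (368,235) and orange at (412,232).

Run:
```python
from h import *;import pickle
P=pickle.load(open('w3.pkl','rb'));im=cv2.imread('pics/w3.png')
recesses('wrist',im,(258,97,316,197),.059,P)
recesses('wrist',im,(62,28,118,117),.055,P)
for nm,h0,h1,bx,sg in(('O',4,20,(310,88,368,206),-1),('P',125,160,(202,88,262,206),1)):
    m=mask(im,h0,h1);B=blobs(m,1000,bx)[0];c=B[3][:,0,:]
    X=plane('wrist',c,.007,P);q=plane('wrist',cv2.boxPoints(B[2]),.007,P)
    # outer edge by side pixels; ends by row extremes
    u0=np.array([np.cos(.205),np.sin(.205)]);n0=np.array([-u0[1],u0[0]])*sg
    a=X@u0;b=X@n0;mid=np.abs(a-(a.max()+a.min())/2)<.055
    E=X[mid&(b>np.percentile(b,60))]; bm=b[mid].max();E=X[mid&(b>bm-.004)]
    k=np.polyfit(E[:,0],E[:,1],1);yaw=np.arctan(k[0]);u=np.array([np.cos(yaw),np.sin(yaw)]);n=np.array([-u[1],u[0]])*sg
    a=X@u;bb=np.median(E@n);inn=(X@n>bb-.03)&(X@n<bb-.006);hi=np.median(a[inn&(a>a.max()-.006)]);lo=np.median(a[inn&(a<a.min()+.006)])
    print(nm,'yaw',yaw,'len',hi-lo,'centre',u*(hi+lo)/2+n*(bb-.033))
```

```text
wrist c [0.5272 0.0222] yaw 0.2242 L 0.08588651530562959 W 0.03798422083861336 0.03804627670361682
wrist c [0.5779 0.2868] yaw -0.091 L 0.08559937251276202 W 0.038216079827629715 0.03835650196316368
O yaw 0.2097165168183413 len 0.1385997620532995 centre [ 0.53694553 -0.04111787]
P yaw 0.2103657635062428 len 0.1378328510228896 centre [0.51054194 0.08349187]
```

Run:
```python
from h import *
go(.5272,.0222,.026,.2242)
```

```text
shift cm [ 4.29  0.66 22.93] turn [-0.002 -0.001 -0.01 ] rows 4.0
```

```bash
python3 -m creep '[[[8.76,4.3,0.66,2,-0.002,-0.001,-0.01],[8.76,4.3,0.66,7,-0.002,-0.001,-0.01],[8.76,4.3,0.66,12,-0.002,-0.001,-0.01],[8.76,4.3,0.66,15,-0.002,-0.001,-0.01],[8.76,4.3,0.66,15,-0.002,-0.001,-0.01]]]'
python3 - <<'E'
from h import *
s=get_state();print(s['eef_pos'],s['ee_rot'],s['width'])
go(.5272,.0222,.026,.2242)
E
```

```text
t: 15.78
eef_pos: [0.5257, 0.0217, 0.1033]
ee_rot: [3.141, 0.005, 0.224]
force: [-1.1, 0.5, 0.4]
width: 0.0881
gripper_force: 0.0
[0.52571666 0.02168158 0.10331371] [3.14093258 0.00496565 0.2240568 ] 0.08811003631236929
 shift cm [ 0.19 -0.02  7.73] turn [ 0.001  0.005 -0.   ] rows 2.0
```

```bash
python3 -m creep '[[[8.76,0.15,0,2.5,0.001,0.003,0],[8.76,0.15,0,5,0.001,0.003,0],[8.76,0.15,0,7,0.001,0.003,0],[8.76,0.15,0,7.7,0.001,0.003,0],[8.76,0.15,0,7.7,0.001,0.003,0],[7.5,0.15,0,7.7,0.001,0.003,0],[6.8,0.15,0,7.7,0.001,0.003,0],[6,0.15,0,7.7,0.001,0.003,0],[5.5,0.15,0,7.7,0.001,0.003,0],[5.5,0.15,0,7.7,0.001,0.003,0],[5.5,0.15,0,7.7,0.001,0.003,0],[5.5,0.15,0,7.7,0.001,0.003,0]]]' 25
python3 - <<'E'
from h import *
s=get_state();print(s['eef_pos'],s['ee_rot'],s['width'],s['gripper_force'])
x,y,z=s['eef_pos'];
go(x,y,z+.13,.224,'up');go(.578,.2869,z+.13,-.09,'over')
E
```

```text
t: 17.27
eef_pos: [0.5291, 0.0234, 0.0289]
ee_rot: [-3.14, -0.004, 0.225]
force: [-1.6, 0.5, 5.3]
width: 0.0637
gripper_force: 25.0
[0.52907177 0.02342451 0.02892787] [-3.1403983  -0.0039913   0.22549183] 0.06367784547261486 25.000473260879517
up shift cm [  0.05  -0.02 -13.  ] turn [-0.001 -0.004  0.001] rows 3.0
over shift cm [ 10.71 -24.6  -12.93] turn [-0.002 -0.004  0.315] rows 5.0
```

```bash
python3 -m creep '[[[5.5,0,0,-1,0,0,0],[5.5,0,0,-4,0,0,0],[5.5,0,0,-8,0,0,0],[5.5,1,-2,-12,0,0,0.03],[5.5,3,-6,-13,0,0,0.1],[5.5,5,-11,-13,0,0,0.17],[5.5,7,-16,-13,0,0,0.24],[5.5,9,-21,-13,0,0,0.3],[5.5,10.5,-24,-13,0,0,0.315],[5.5,10.7,-24.6,-13,0,0,0.315],[5.5,10.7,-24.6,-13,0,0,0.315],[5.5,10.7,-24.6,-13,0,0,0.315],[5.5,10.7,-24.6,-10,0,0,0.315],[5.5,10.7,-24.6,-8.2,0,0,0.315],[5.5,10.7,-24.6,-8,0,0,0.315],[5.5,10.7,-24.6,-8,0,0,0.315],[5.5,10.7,-24.6,-8,0,0,0.315]]]'
python3 - <<'E'
from h import *;import pickle
s=get_state();print(s['eef_pos'],s['ee_rot'],s['width'],s['force'])
im=grab_frame('side');cv2.imwrite('pics/s4.png',im)
P=camera_params('wrist');w=grab_frame('wrist');cv2.imwrite('pics/w4.png',w);pickle.dump(P,open('w4.pkl','wb'))
a=cv2.resize(im[200:360,190:410],None,fx=2,fy=2,interpolation=cv2.INTER_CUBIC)
b=cv2.resize(w[150:420],(440,212))
cv2.imwrite('pics/m4.png',np.vstack([a,b]))
E
```

```text
t: 19.4
eef_pos: [0.5784, 0.2871, 0.1101]
ee_rot: [-3.138, -0.004, -0.09]
force: [-0.1, 0.2, -2.7]
width: 0.064
gripper_force: 25.0
[0.57841784 0.28707661 0.11010226] [-3.13848623 -0.00392027 -0.08968425] 0.06395006152988114 [-0.14568739  0.21078052 -2.65899179]
```

View pics/m4.png

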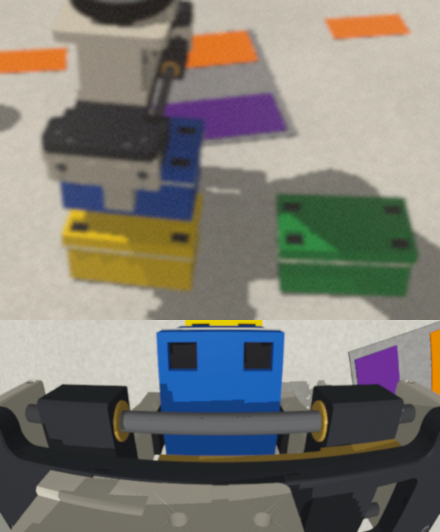

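Side crop: the blue box hovers right above yellow, and both have their left ends at about x=62 and right ends at about 198. The wrist view shows the two far blue recesses. Now measure the remaining offset.

Run:
```python
from h import *;import pickle
P=pickle.load(open('w4.pkl','rb'));w=cv2.imread('pics/w4.png');s=cv2.imread('pics/s4.png')
m=np.zeros(w.shape[:2],'uint8');m[150:245,195:370]=(w.max(2)[150:245,195:370]<75)*255
for b in blobs(m,60):print('w dark',b[0],np.round(b[1],1),cv2.boundingRect(b[3]),plane('wrist',b[1],.140,P))
yaw=-.09;u=np.array([np.cos(yaw),np.sin(yaw)]);n=np.array([-u[1],u[0]])
c=np.array([.5784,.2871])
print('pred from TCP',[ (c+.0425*u+k*.019*n).round(4) for k in(1,-1)])
h=cv2.cvtColor(s,cv2.COLOR_BGR2HSV)
def ext(h0,h1,rows):
    m=mask(s,h0,h1,90,30)
    for r in rows:
        q=np.where(m[r,205:300])[0]+205;print(r,q.min() if len(q) else 0,q.max() if len(q) else 0)
print('blue');ext(105,124,range(286,308,3));print('yel');ext(18,34,range(310,345,5))
def corners(c,yaw,z0):
    u=np.array([np.cos(yaw),np.sin(yaw)]);n=np.array([-u[1],u[0]])
    return [proj('side',[*(c+a*.055*u+.032*n),z]).round(1).tolist() for z in(z0+.006,z0+.059) for a in(1,-1)]
print('blue pred',corners(c,-.09,.085));print('yel pred wrist',corners(np.array([.5779,.2868]),-.09,0),'top',corners(np.array([.5789,.2873]),-.083,0))
```

```text
w dark 1060.5 [232.3 194.9] (215, 179, 35, 33) [[0.62007272 0.30309785]]
w dark 1052.5 [327.5 194.9] (311, 179, 35, 33) [[0.61664109 0.26465796]]
pred from TCP [array([0.6224, 0.3022]), array([0.619 , 0.2644])]
blue
286 271 288
289 271 287
292 221 227
295 222 287
298 222 286
301 222 285
304 234 285
307 263 284
yel
310 223 289
315 221 288
320 221 289
325 224 288
330 224 287
335 225 286
340 237 285
blue pred [[[218.0, 304.5]], [[285.6, 311.3]], [[214.9, 279.6]], [[285.5, 286.1]]]
yel pred wrist [[[222.6, 340.2]], [[286.1, 347.3]], [[220.0, 318.4]], [[286.0, 325.3]]] top [[[222.1, 340.6]], [[285.6, 347.4]], [[219.4, 318.8]], [[285.5, 325.4]]]
```

```bash
python3 -m creep '[[[5.5,0.19,0.03,0.5,0.003,-0.004,0],[5.5,0.19,0.03,1.2,0.003,-0.004,0],[5.5,0.19,0.03,1.8,0.003,-0.004,0],[5.5,0.19,0.03,2.1,0.003,-0.004,0],[5.5,0.19,0.03,2.3,0.003,-0.004,0],[5.5,0.19,0.03,2.3,0.003,-0.004,0]]]'
python3 - <<'E'
from h import *
s=get_state();print(s['eef_pos'],s['ee_rot'],s['force'])
E
```

```text
t: 20.25
eef_pos: [0.5797, 0.2863, 0.0859]
ee_rot: [-3.137, 0.001, -0.09]
force: [-0.1, 0.2, -4.2]
width: 0.0638
gripper_force: 25.0
[0.57973585 0.28631628 0.08590251] [-3.13674473e+00  1.46244784e-03 -8.96672005e-02] [-0.09129525  0.1949612  -4.19493135]
```

```bash
python3 -m creep '[[[5.5,0,0,0,-0.005,0,0],[5.5,0,0,0.15,-0.005,0,0],[5.5,0,0,0.3,-0.005,0,0],[5.5,0,0,0.3,-0.005,0,0]]]'; python3 -m creep '[[[5.5,0,0,0.1,0,0,0],[5.5,0,0,0.2,0,0,0],[5.5,0,0,0.2,0,0,0]]]';  python3 - <<'E'
from h import *;import pickle
s=get_state();print(s['eef_pos'],s['ee_rot'],s['force'])
P=camera_params('wrist');w=grab_frame('wrist');cv2.imwrite('pics/w5.png',w);pickle.dump(P,open('w5.pkl','wb'))
s=grab_frame('side');cv2.imwrite('pics/s5.png',s)
a=cv2.resize(s[240:360,205:305],None,fx=4,fy=4,interpolation=cv2.INTER_CUBIC)
b=cv2.resize(w[130:230,180:380],(400,200))
cv2.imwrite('pics/m5.png',np.hstack([a,np.vstack([b,b*0,b[:80]*0])]))
E
```

```text
t: 20.75
eef_pos: [0.5797, 0.2863, 0.0829]
ee_rot: [3.141, 0.002, -0.09]
force: [0.5, -0.8, -3.3]
width: 0.0637
gripper_force: 25.0
t: 21.12
eef_pos: [0.5797, 0.2863, 0.0809]
ee_rot: [3.142, 0.001, -0.09]
force: [0.3, -0.5, -3.6]
width: 0.064
gripper_force: 25.0
[0.57971113 0.28626282 0.08091881] [ 3.14150110e+00  1.49561254e-03 -8.98305197e-02] [ 0.2861046  -0.48836954 -3.64618821]
```

View pics/m5.png

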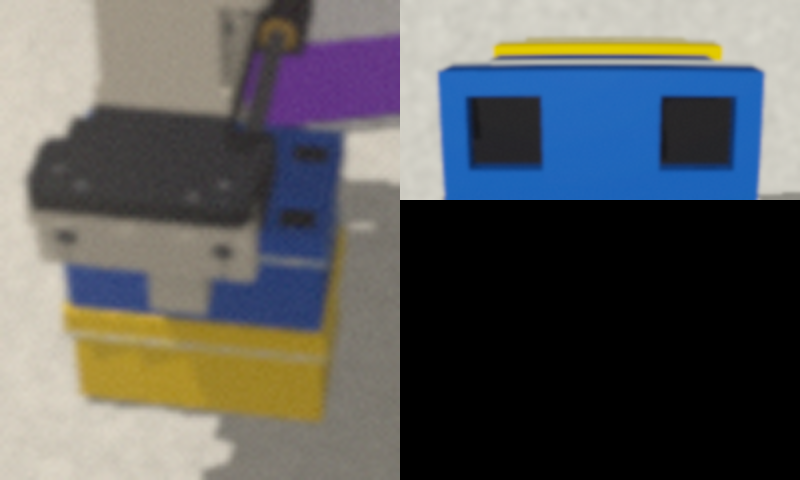

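Side view: blue sits squarely over yellow, with its feet level with the lid and no side force. In the wrist view the yellow edge is centred behind the blue lid. Lower the last few millimetres.

```bash
python3 -m creep '[[[5.5,0,0,0.1,0,0,0],[5.5,0,0,0.15,0,0,0],[5.5,0,0,0.15,0,0,0]]]'; python3 -m creep '[[[5.5,0,0,0.1,0,0,0],[5.5,0,0,0.15,0,0,0],[5.5,0,0,0.15,0,0,0]]]'
```

```text
t: 21.6
eef_pos: [0.58, 0.2866, 0.08]
ee_rot: [-3.141, 0.001, -0.09]
force: [-0.8, 0.7, 1.1]
width: 0.0639
gripper_force: 25.0
t: 21.98
eef_pos: [0.5802, 0.2867, 0.0798]
ee_rot: [-3.141, -0.0, -0.089]
force: [-5.5, -0.5, 10.6]
width: 0.0638
gripper_force: 25.0
```

```bash
python3 -m creep '[[[6.8,0,0,-0.1,0,0,0],[7.6,0,0,-0.1,0,0,0],[8.76,0,0,-0.1,0,0,0],[8.76,0,0,-0.1,0,0,0],[8.76,0,0,-3,0,0,0],[8.76,0,0,-7,0,0,0],[8.76,0,0,-12,0,0,0],[8.76,-6,4,-17,0,0,0],[8.76,-11,7,-17,0,0,0],[8.76,-11,7,-17,0,0,0],[8.76,-11,7,-17,0,0,0],[8.76,-11,7,-17,0,0,0]]]'
python3 - <<'E'
from h import *;import pickle
P=camera_params('wrist');w=grab_frame('wrist');cv2.imwrite('pics/w6.png',w);pickle.dump(P,open('w6.pkl','wb'))
s=grab_frame('side');cv2.imwrite('pics/s6.png',s)
a=cv2.resize(s[240:360,205:305],None,fx=4,fy=4,interpolation=cv2.INTER_CUBIC)
cv2.imwrite('pics/m6.png',np.hstack([a,cv2.resize(w,(400,480))]))
s=get_state();print(s['eef_pos'],s['ee_rot'])
E
```

```text
t: 23.48
eef_pos: [0.4648, 0.2269, 0.2479]
ee_rot: [3.141, 0.001, -0.09]
force: [-0.6, 0.2, 0.2]
width: 0.0881
gripper_force: 0.0
[0.46482418 0.22681708 0.24737541] [ 3.14041073e+00  2.16538679e-03 -9.00142230e-02]
```

View pics/m6.png

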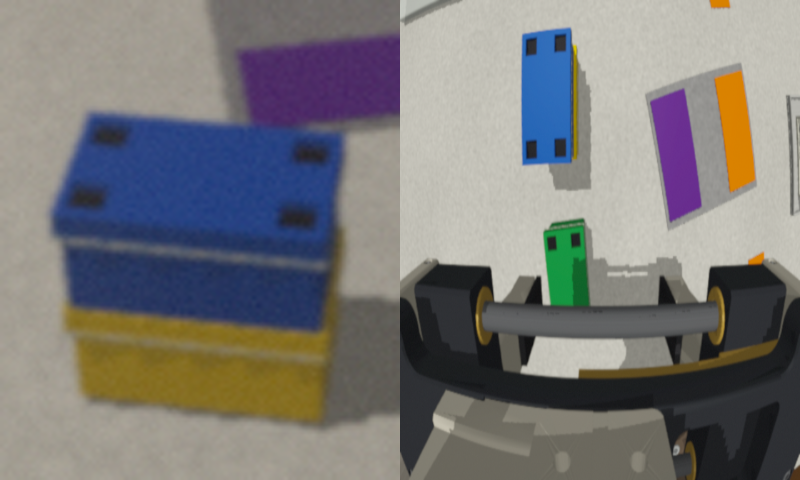

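Side view: the blue lid is level and seated flush on yellow. Wrist view: blue recesses align over yellow, and both mats are free.

Run:
```python
from h import *;import pickle
P=pickle.load(open('w6.pkl','rb'));w=cv2.imread('pics/w6.png');s=cv2.imread('pics/s6.png')
recesses('wrist',w,(86,22,122,144),.110,P,75,10)
recesses('side',s,(218,268,292,298),.110,None,75,6)
T=grab_frame('top');cv2.imwrite('pics/t6.png',T);recesses('top',T,(100,160,160,230),.110,None,60)
for z in(.24,.1195):go(.5104,-.2516,z,.0955)
```

```text
n 0 [] []
n 2 [[279.0, 294.1], [231.8, 273.6]] [20.0, 14.0]
n 5 [[140.6, 209.5], [116.1, 213.8], [139.4, 178.0], [122.4, 176.0], [133.3, 215.9]] [740.0, 33.5, 33.0, 33.0, 32.0]
 shift cm [ 8.85 47.23  0.77] turn [ 0.001  0.002 -0.186] rows 8.0
 shift cm [ 8.88 47.21 12.82] turn [ 0.001  0.002 -0.186] rows 8.0
```

```bash
python3 -m creep '[[[8.7,1.1,6,0,0,0,0],[8.7,2.2,12,0,0,0,-0.03],[8.7,3.4,18,0,0,0,-0.06],[8.7,4.5,24,0,0,0,-0.1],[8.7,5.6,30,0,0,0,-0.13],[6,6.8,36,0,0,0,-0.16],[6,7.9,42,0,0,0,-0.186],[6,8.85,47.2,0,0,0.002,-0.186],[6,8.85,47.2,0,0,0.002,-0.186],[6,8.85,47.2,0,0,0.002,-0.186],[6,8.85,47.2,0,0,0.002,-0.186]]]'
python3 - <<'E'
from h import *;import pickle
X=plane('top',[(116.1,213.8),(139.4,178),(122.4,176),(133.3,215.9)],.110);v=X[1]+X[2]-X[0]-X[3];print(X.mean(0),np.arctan2(v[1],v[0]),np.linalg.norm(v)/2)
P=camera_params('wrist');w=grab_frame('wrist');cv2.imwrite('pics/w7.png',w)
go(.5104,-.2516,.1205,.0955)
h=cv2.cvtColor(w,cv2.COLOR_BGR2HSV);m=mask(w,125,160,90,60)
u=np.array([np.cos(.0955),np.sin(.0955)]);n=np.array([-u[1],u[0]]);c=np.array([.5104,-.2516])
print(proj('wrist',[[*(c+a*.056*u+b*.007*n),.149] for a in(1,-.8) for b in(1,-1)],P).round(1).tolist())
for r in range(110,230,20):q=np.where(m[r])[0];print(r,q.min() if len(q) else None,q.max() if len(q) else None,[int(v) for v in h[r,266:298:2,2]])
print([(r,int(h[r,281,2])) for r in range(120,150,2)])
E
```

```text
t: 25.0
eef_pos: [0.5102, -0.2508, 0.2479]
ee_rot: [-3.141, -0.0, 0.097]
force: [0.7, -0.1, 0.1]
width: 0.0603
gripper_force: 0.0
[0.57898746 0.28913527] -0.08792955871726907 0.08568688333411344
 shift cm [-1.000e-02  1.000e-01  1.276e+01] turn [-0.    -0.001  0.002] rows 3.0
[[273.0, 139.9], [290.9, 140.0], [273.4, 259.3], [289.7, 259.3]]
110 None None [197, 196, 197, 197, 196, 197, 197, 197, 197, 196, 196, 197, 196, 196, 196, 197]
130 34 65 [195, 195, 195, 195, 196, 196, 195, 195, 195, 195, 195, 195, 195, 195, 196, 194]
150 37 302 [152, 141, 128, 166, 151, 151, 151, 151, 151, 151, 151, 151, 154, 132, 148, 154]
170 40 302 [145, 126, 112, 161, 148, 148, 149, 148, 148, 148, 149, 148, 125, 84, 124, 143]
190 44 302 [138, 118, 95, 141, 147, 146, 147, 146, 148, 147, 147, 146, 118, 79, 115, 144]
210 259 302 [139, 119, 87, 123, 146, 146, 147, 147, 147, 147, 146, 143, 104, 77, 115, 142]
[(120, 197), (122, 195), (124, 195), (126, 196), (128, 196), (130, 195), (132, 195), (134, 172), (136, 209), (138, 166), (140, 127), (142, 139), (144, 151), (146, 151), (148, 151)]
```

```bash
python3 -m creep '[[[6,0,0.1,4,0,0,0],[6,0,0.1,8,0,0,0],[6,0,0.1,11,0,0,0],[6,0,0.1,12.7,0,0,0],[6,0,0.1,12.7,0,0,0],[6,0,0.1,12.7,0,0,0],[4,0,0.1,12.7,0,0,0],[2.5,0,0.1,12.7,0,0,0],[1.8,0,0.1,12.7,0,0,0],[0.8,0,0.1,12.7,0,0,0],[0.8,0,0.1,12.7,0,0,0],[0.8,0,0.1,12.7,0,0,0],[0.8,0,0.1,12.7,0,0,0]]]' 30
python3 - <<'E'
from h import *
s=get_state();print(s['eef_pos'],s['ee_rot'],s['width'])
x,y,z=s['eef_pos']
go(x,y,z+.1,.0955);go(.5105,.0835,z+.1,.21);go(.5105,.0835,z+.013,.21)
E
```

```text
t: 26.68
eef_pos: [0.51, -0.2525, 0.1209]
ee_rot: [-3.141, -0.0, 0.096]
force: [0.6, 0.5, -0.4]
width: 0.014
gripper_force: 30.0
[ 0.51003612 -0.25252075  0.12094707] [-3.14135626e+00 -3.85847054e-04  9.61471640e-02] 0.013971221185293783
 shift cm [  0.  -0. -10.] turn [-0.    -0.     0.001] rows 2.0
 shift cm [  3.28 -33.44  -9.99] turn [-0.    -0.    -0.114] rows 6.0
 shift cm [  3.27 -33.44  -1.29] turn [-0.    -0.    -0.114] rows 6.0
```

```bash
python3 -m creep '[[[0.8,0,0,-1,0,0,0],[0.8,0,0,-4,0,0,0],[0.8,0,0,-8,0,0,0],[0.8,0,-0.5,-10,0,0,0],[0.8,0.4,-4,-10,0,0,0],[0.8,1,-9.5,-10,0,0,-0.04],[0.8,1.5,-15,-10,0,0,-0.08],[0.8,2,-20.5,-10,0,0,-0.114],[0.8,2.5,-26,-10,0,0,-0.114],[0.8,3,-31,-10,0,0,-0.114],[0.8,3.28,-33.4,-10,0,0,-0.114],[0.8,3.28,-33.4,-10,0,0,-0.114],[0.8,3.28,-33.4,-8,0,0,-0.114],[0.8,3.28,-33.4,-4,0,0,-0.114],[0.8,3.28,-33.4,-1.5,0,0,-0.114],[0.8,3.28,-33.4,-1.3,0,0,-0.114],[0.8,3.28,-33.4,-1.3,0,0,-0.114]]]'
python3 - <<'E'
from h import *;import pickle
s=get_state();print(s['eef_pos'],s['ee_rot'])
P=camera_params('wrist');w=grab_frame('wrist');cv2.imwrite('pics/w8.png',w);pickle.dump(P,open('w8.pkl','wb'))
go(.5105,.0835,.1245,.21)
E
```

```text
t: 28.8
eef_pos: [0.5114, 0.0828, 0.1351]
ee_rot: [3.142, -0.002, 0.21]
force: [-0.1, 0.9, -2.5]
width: 0.0141
gripper_force: 30.0
[0.5113623  0.08278439 0.13512892] [ 3.14150437e+00 -1.68596903e-03  2.09972369e-01]
 shift cm [-0.1  -0.07  1.1 ] turn [-0.    -0.003  0.   ] rows 1.0
```

View pics/w8.png

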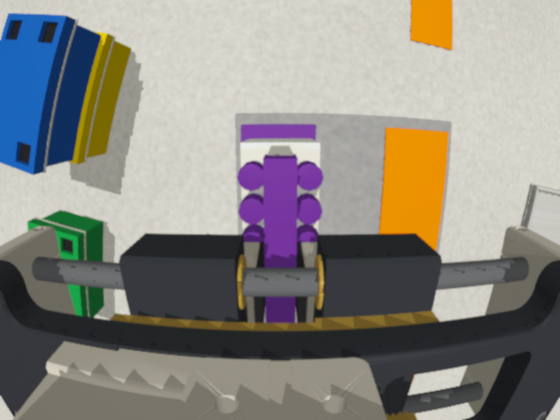

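Wrist view: the purple rack is held over its mat. The mat's far strip runs (241–316,125) and the bar's far end is at (280,157).

Run:
```python
from h import *;import pickle
P=pickle.load(open('w8.pkl','rb'));w=cv2.imread('pics/w8.png');h=cv2.cvtColor(w,cv2.COLOR_BGR2HSV)
m=mask(w,125,160,90,60);u=np.array([np.cos(.21),np.sin(.21)]);n=np.array([-u[1],u[0]])
B=[b for b in blobs(m,150,(230,115,330,145))][0];x,y,ww,hh=cv2.boundingRect(B[3]);
q=np.where(m[y+3])[0];q=q[(q>220)&(q<340)];mp=[((q.min()+q.max())/2,y-.5),(q.min()-.5,y+3),(q.max()+.5,y+3)];X=plane('wrist',mp,.007,P);print('mat px',mp,X,'width',np.linalg.norm(X[1]-X[2]))
c=X[0]-.07*u;print('mat centre',c)
# bar
print([(r,int(h[r,280,2]),int(h[r,280,1])) for r in range(148,164)])
for r in(162,168,174):print(r,[(k,int(h[r,k,1])) for k in range(258,304,2)])
b=plane('wrist',[(280,156.5)],.163,P)[0]-.056*u;print('bar centre',b,'TCP',get_state()['eef_pos'],'err along u,n',(b-c)@u,(b-c)@n)
```

```text
mat px [(np.float64(277.5), 124.5), (np.float64(240.5), 128), (np.float64(314.5), 128)] [[0.57776522 0.09983097]
 [0.56834241 0.13091343]
 [0.5817532  0.06764852]] width 0.06467068803945926
mat centre [0.50930305 0.08523877]
[(148, 162, 22), (149, 162, 22), (150, 161, 22), (151, 162, 22), (152, 161, 21), (153, 160, 21), (154, 148, 12), (155, 126, 38), (156, 110, 114), (157, 113, 167), (158, 139, 165), (159, 159, 164), (160, 163, 164), (161, 164, 162), (162, 163, 163), (163, 162, 164)]
162 [(258, 31), (260, 12), (262, 9), (264, 140), (266, 163), (268, 163), (270, 164), (272, 165), (274, 163), (276, 161), (278, 163), (280, 163), (282, 161), (284, 163), (286, 163), (288, 163), (290, 163), (292, 164), (294, 163), (296, 98), (298, 8), (300, 8), (302, 51)]
168 [(258, 161), (260, 167), (262, 171), (264, 163), (266, 164), (268, 164), (270, 164), (272, 164), (274, 164), (276, 163), (278, 162), (280, 164), (282, 164), (284, 161), (286, 161), (288, 163), (290, 164), (292, 161), (294, 161), (296, 163), (298, 168), (300, 161), (302, 159)]
174 [(258, 164), (260, 164), (262, 165), (264, 165), (266, 164), (268, 164), (270, 164), (272, 164), (274, 161), (276, 164), (278, 165), (280, 164), (282, 164), (284, 162), (286, 163), (288, 164), (290, 163), (292, 167), (294, 167), (296, 166), (298, 163), (300, 164), (302, 165)]
bar centre [0.51087958 0.08336977] TCP [0.51159526 0.08301954 0.13547848] err along u,n 0.0011522829589358855 -0.002156583039274445
```

```bash
python3 -m creep '[[[0.8,-0.03,-0.14,0.3,0,0,0],[0.8,-0.03,-0.14,0.7,0,0,0],[0.8,-0.03,-0.14,1,0,0,0],[0.8,-0.03,-0.14,1.12,0,0,0],[0.8,-0.03,-0.14,1.16,0,0,0],[0.8,-0.03,-0.14,1.16,0,0,0]]]'
```

```text
t: 29.6
eef_pos: [0.5102, 0.0844, 0.124]
ee_rot: [3.141, -0.001, 0.211]
force: [-6.9, 0.3, 12.0]
width: 0.0133
gripper_force: 30.0
```

```bash
python3 -m creep '[[[2,0,0,-0.1,0,0,0],[3.5,0,0,-0.1,0,0,0],[5,0,0,-0.1,0,0,0],[5,0,0,-0.1,0,0,0],[5,0,0,-3,0,0,0],[5,0,0,-7,0,0,0],[5,-2,0,-12,0,0,0],[5,-4,0,-14,0,0,0],[5,-4,0,-14,0,0,0],[5,-4,0,-14,0,0,0]]]'
python3 - <<'E'
from h import *;import pickle
s=get_state();print(s['eef_pos'],s['ee_rot'])
P=camera_params('wrist');w=grab_frame('wrist');cv2.imwrite('pics/w9.png',w);pickle.dump(P,open('w9.pkl','wb'))
m=mask(w,125,160,90,60)
S=grab_frame('side');cv2.imwrite('pics/s9.png',S);cv2.imwrite('pics/m9.png',np.hstack([cv2.resize(w[60:260,200:400],(400,400)),cv2.resize(S[160:290,230:360],(400,400),interpolation=cv2.INTER_CUBIC)]))
for z in(.24,.1205):go(.5205,-.3518,z,.0955)
E
```

```text
t: 30.85
eef_pos: [0.4708, 0.076, 0.2619]
ee_rot: [-3.141, -0.0, 0.21]
force: [-0.1, -0.4, 0.4]
width: 0.0504
gripper_force: 0.0
[0.47083724 0.07602502 0.26186564] [-3.14149035e+00 -1.63961344e-04  2.10303942e-01]
 shift cm [-4.06 42.86  2.16] turn [0.001 0.001 0.115] rows 7.0
 shift cm [-4.05 42.86 14.11] turn [0.001 0.001 0.115] rows 8.0
```

View pics/m9.png

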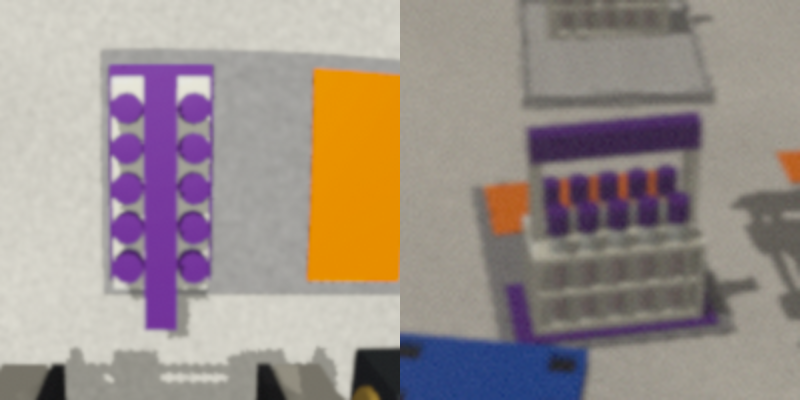

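The purple rack stands on its mat with even margins on all sides, to about 1 mm, in both views. Now for the orange rack.

```bash
python3 -m creep '[[[5,-0.5,6,0,0,0,0],[5,-1.1,12,0,0,0,0.02],[5,-1.7,18,0,0,0,0.04],[5,-2.3,24,0,0,0,0.06],[5,-2.9,30,0,0,0,0.09],[5,-3.4,36,0,0,0,0.115],[6,-4,41,1,0,0,0.115],[6,-4.05,42.9,2,0,0,0.115],[6,-4.05,42.9,2,0,0,0.115],[6,-4.05,42.9,2,0,0,0.115],[6,-4.05,42.9,2,0,0,0.115]]]'
python3 - <<'E'
from h import *;import pickle
P=camera_params('wrist');w=grab_frame('wrist');cv2.imwrite('pics/w10.png',w)
go(.5205,-.3518,.1205,.0955)
h=cv2.cvtColor(w,cv2.COLOR_BGR2HSV)
u=np.array([np.cos(.0955),np.sin(.0955)]);n=np.array([-u[1],u[0]]);c=np.array([.5205,-.3518])
print(proj('wrist',[[*(c+a*.056*u+b*.007*n),.149] for a in(1,-.8) for b in(1,-1)],P).round(1).tolist())
for r in range(150,230,20):print(r,[(k,int(h[r,k,2])) for k in range(264,300,2)])
print([(r,int(h[r,281,2]),int(h[r,281,1])) for r in range(120,150,2)])
E
```

```text
t: 32.33
eef_pos: [0.5213, -0.351, 0.2431]
ee_rot: [3.141, -0.002, 0.097]
force: [-0.5, 0.4, -1.1]
width: 0.0598
gripper_force: 0.0
 shift cm [-0.11  0.06 12.27] turn [ 0.    -0.002  0.001] rows 2.0
[[272.7, 141.6], [290.8, 141.6], [273.2, 262.7], [289.7, 262.7]]
150 [(264, 214), (266, 213), (268, 199), (270, 174), (272, 208), (274, 214), (276, 215), (278, 215), (280, 215), (282, 215), (284, 215), (286, 215), (288, 215), (290, 199), (292, 160), (294, 205), (296, 209), (298, 214)]
170 [(264, 210), (266, 204), (268, 174), (270, 149), (272, 202), (274, 214), (276, 214), (278, 215), (280, 214), (282, 214), (284, 214), (286, 214), (288, 214), (290, 183), (292, 122), (294, 149), (296, 202), (298, 210)]
190 [(264, 195), (266, 183), (268, 153), (270, 138), (272, 199), (274, 213), (276, 213), (278, 213), (280, 213), (282, 213), (284, 213), (286, 213), (288, 212), (290, 176), (292, 118), (294, 137), (296, 184), (298, 195)]
210 [(264, 183), (266, 173), (268, 144), (270, 133), (272, 191), (274, 212), (276, 212), (278, 212), (280, 212), (282, 212), (284, 212), (286, 212), (288, 209), (290, 163), (292, 118), (294, 142), (296, 179), (298, 187)]
[(120, 187, 7), (122, 187, 10), (124, 186, 8), (126, 187, 8), (128, 189, 9), (130, 185, 8), (132, 185, 10), (134, 161, 17), (136, 197, 19), (138, 156, 23), (140, 151, 86), (142, 204, 255), (144, 215, 255), (146, 215, 255), (148, 215, 255)]
```

Position matches. Grip it.

```bash
python3 -m creep '[[[6,-0.1,0.06,4,0,-0.002,0],[6,-0.1,0.06,8,0,-0.002,0],[6,-0.1,0.06,11,0,-0.002,0],[6,-0.1,0.06,12.2,0,-0.002,0],[6,-0.1,0.06,12.2,0,-0.002,0],[6,-0.1,0.06,12.2,0,-0.002,0],[4,-0.1,0.06,12.2,0,-0.002,0],[2.5,-0.1,0.06,12.2,0,-0.002,0],[1.8,-0.1,0.06,12.2,0,-0.002,0],[0.8,-0.1,0.06,12.2,0,-0.002,0],[0.8,-0.1,0.06,12.2,0,-0.002,0],[0.8,-0.1,0.06,12.2,0,-0.002,0],[0.8,-0.1,0.06,12.2,0,-0.002,0]]]' 30
python3 - <<'E'
from h import *
s=get_state();print(s['eef_pos'],s['ee_rot'],s['width'])
x,y,z=s['eef_pos'];t=(.5370,-.0405)
go(x,y,z+.1,.0955);go(*t,z+.1,.21);go(*t,z+.013,.21)
E
```

```text
t: 34.0
eef_pos: [0.5199, -0.3527, 0.1203]
ee_rot: [-3.141, 0.002, 0.095]
force: [0.4, 0.0, -1.3]
width: 0.0143
gripper_force: 30.0
[ 0.51990285 -0.35265567  0.12033103] [-3.14137563e+00  1.57775032e-03  9.52219608e-02] 0.014251858161426042
 shift cm [ -0.02  -0.   -10.  ] turn [-0.     0.002 -0.   ] rows 2.0
 shift cm [  4.65 -30.91 -10.  ] turn [-0.     0.002 -0.115] rows 6.0
 shift cm [  4.67 -30.91  -1.3 ] turn [-0.     0.002 -0.115] rows 6.0
```

```bash
python3 -m creep '[[[0.8,0,0,-1,0,0,0],[0.8,0,0,-4,0,0,0],[0.8,0,0,-8,0,0,0],[0.8,0,-0.5,-10,0,0,0],[0.8,0.6,-4,-10,0,0,0],[0.8,1.4,-9.5,-10,0,0,-0.04],[0.8,2.2,-15,-10,0,0,-0.08],[0.8,3,-20.5,-10,0,0,-0.115],[0.8,3.9,-26,-10,0,0,-0.115],[0.8,4.6,-30,-10,0,0,-0.115],[0.8,4.65,-30.9,-10,0,0,-0.115],[0.8,4.65,-30.9,-10,0,0,-0.115],[0.8,4.65,-30.9,-8,0,0,-0.115],[0.8,4.65,-30.9,-4,0,0,-0.115],[0.8,4.65,-30.9,-1.5,0,0,-0.115],[0.8,4.65,-30.9,-1.3,0,0,-0.115],[0.8,4.65,-30.9,-1.3,0,0,-0.115]]]'
python3 - <<'E'
from h import *;import pickle
s=get_state();print(s['eef_pos'],s['ee_rot'])
P=camera_params('wrist');w=grab_frame('wrist');cv2.imwrite('pics/w11.png',w);pickle.dump(P,open('w11.pkl','wb'))
h=cv2.cvtColor(w,cv2.COLOR_BGR2HSV)
m=mask(w,4,22,130,60);u=np.array([np.cos(.21),np.sin(.21)]);n=np.array([-u[1],u[0]])
B=[b for b in blobs(m,150,(220,115,340,147))]
for b in B:print('strip',b[0],cv2.boundingRect(b[3]))
x,y,ww,hh=cv2.boundingRect(B[0][3]);q=np.where(m[y+4])[0];q=q[(q>220)&(q<340)]
mid=(q.min()+q.max())/2;X=plane('wrist',[(mid,y-.5),(q.min()-.5,y+4),(q.max()+.5,y+4)],.007,P);c=X[0]-.07*u
print('width',np.linalg.norm(X[1]-X[2]),'mat c',c,mid)
print([(r,int(h[r,280,2]),int(h[r,280,1])) for r in range(150,166)])
b=plane('wrist',[(280,157.7)],.163,P)[0]-.056*u;print('bar c',b,'err u,n',(b-c)@u,(b-c)@n)
go(.5370,-.0405,.1233,.21)
E
```

```text
t: 36.12
eef_pos: [0.5375, -0.0415, 0.1343]
ee_rot: [3.141, 0.001, 0.209]
force: [0.1, 0.4, -2.1]
width: 0.0135
gripper_force: 30.0
[ 0.53751637 -0.04145003  0.13429548] [3.14143184e+00 5.15410658e-04 2.09413930e-01]
strip 839.0 (244, 124, 75, 15)
width 0.06533008686373226 mat c [ 0.53670908 -0.04188241] 281.0
[(150, 160, 108), (151, 163, 197), (152, 164, 255), (153, 174, 255), (154, 203, 255), (155, 226, 255), (156, 232, 255), (157, 232, 255), (158, 232, 255), (159, 232, 255), (160, 232, 255), (161, 232, 255), (162, 232, 255), (163, 232, 255), (164, 232, 255), (165, 232, 255)]
bar c [ 0.53674404 -0.04095163] err u,n 0.0002282225500805395 0.0009030412607778708
 shift cm [-0.07 -0.08  1.14] turn [ 0. -0. -0.] rows 1.0
```

```bash
python3 -m creep '[[[0.8,-0.2,0.04,0.3,0,0,0],[0.8,-0.2,0.04,0.7,0,0,0],[0.8,-0.2,0.04,1,0,0,0],[0.8,-0.2,0.04,1.08,0,0,0],[0.8,-0.2,0.04,1.12,0,0,0],[0.8,-0.2,0.04,1.12,0,0,0]]]'; python3 -m creep '[[[2,0,0,-0.1,0,0,0],[3.5,0,0,-0.1,0,0,0],[5,0,0,-0.1,0,0,0],[5,0,0,-0.1,0,0,0],[5,0,0,-3,0,0,0],[5,0,0,-7,0,0,0],[5,-2,0,-12,0,0,0],[5,-4,0,-14,0,0,0],[5,-4,0,-14,0,0,0],[5,-4,0,-14,0,0,0]]]'
python3 - <<'E'
from h import *
w=grab_frame('wrist');S=grab_frame('side');cv2.imwrite('pics/w12.png',w);cv2.imwrite('pics/s12.png',S)
cv2.imwrite('pics/m12.png',np.hstack([cv2.resize(w[60:260,150:350],(400,400)),cv2.resize(S[140:350,220:400],(400,400),interpolation=cv2.INTER_CUBIC)]))
E
```

```text
t: 36.92
eef_pos: [0.5351, -0.0415, 0.1233]
ee_rot: [3.141, 0.001, 0.211]
force: [-4.5, 1.5, 7.9]
width: 0.0137
gripper_force: 30.0
t: 38.17
eef_pos: [0.496, -0.0497, 0.2616]
ee_rot: [-3.141, 0.002, 0.21]
force: [-0.2, 0.4, -0.1]
width: 0.0497
gripper_force: 0.0
```

View pics/m12.png

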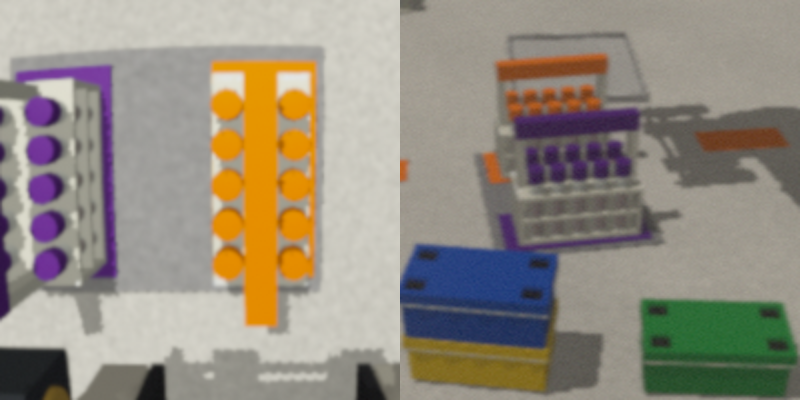

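Both racks stand upright and centred on their mats to within about 2 mm, the blue box is level on yellow, and green is untouched. Handing in.

```bash
python3 -c "
from station import *
print(job_done())"
```

```text
the job is handed in; nothing more can be done
None
```

I handed the job in at about 38 s of the 128 s allowed: the blue box sits in the yellow lid's recesses, each rack is back on its own mat to within about 2 mm, and I never touched the green box or the bottle.

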